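# Fit the scale to the spring tester and hold the spring at the mark

## Task

Fit the loose white scale bar onto the two brass pegs of the blue spring tester so that it lies fully down on the bed, and let go of it. Then draw the yellow grip out against its spring until the slide's white pointer stands opposite the middle of the red rider on the scale, and finish holding it there: do not let go. Leave the beaker, bottle and dish where they stand.

Things in the scene. Friction and masses are not known exactly. Their poses are not given: they have to be found in the camera images.
- spring_base: Blue spring tester, fixed to the worktop, bed 270 x 140 mm, bed top 20 mm above the worktop. Origin: centre of the underside, on the worktop. Its -x is the draw direction (roughly towards the robot), z up. A spring tube (33 mm wide, top 58 mm above the worktop) lies along x at y -36 mm, from x +17 to +129 mm.
- peg_big (a point): Foot of the bigger upright brass peg, on top of the bed at (x +10, y 36) mm in the tester's frame: 14 mm diameter, 10.5 mm tall, tapered tip.
- peg_small (a point): Foot of the smaller upright brass peg, on top of the bed at (x -110, y 36) mm in the tester's frame: 9 mm diameter, 10.5 mm tall, tapered tip.
- seat (a point): Point on top of the bed (20 mm above the worktop), at (x -50, y 26) mm in the tester's frame; axes as the tester's. The scale bar's origin comes here, with the same axes, when it is seated.
- draw_slide (a joint): How far the slide is drawn out, m: 0 = home, 0.085 = stop. The slide moves along the tester's -x. A spring pulls it home with 3 N at 0 plus 1 N per 10 mm drawn; let go, it runs home.
- grip (a point): Point to hold on the slide's yellow upright grip, which is 16 mm along the tester's x, 22 mm along y; its top is 105 mm above the worktop, this point 88 mm above it on the grip's centre line. Below the yellow grip is a black carriage, top 46 mm above the worktop. At home the grip stands at (x -5, y -36) mm in the tester's frame.
- pointer_tip (a point): Tip of the small white pointer that sticks out 30 mm from the grip's centre line to the tester's +y, 34.5 mm above the worktop; level in x with the grip's centre. It ends 4 mm short of the seated scale bar's edge.
- scale_bar: Loose white scale bar, 150 x 56 x 12 mm, 0.16 kg before variation, with black graduations along its -y edge; starts flat on the worktop, right way up. Origin: centre of its underside; x along its length, z up. A grey grip fin stands on it at (x 0, y 10) mm: 44 mm along x, 14 mm thick along y, its top 50 mm above the underside.
- hole_big (a point): Mouth, at the bar's underside, of its bigger through hole, 17 mm diameter, at bar (x 60, y 10) mm; goes over the 14 mm peg. The bar fits only one way round.
- hole_small (a point): Mouth, at the bar's underside, of its smaller through hole, 12 mm diameter, at bar (x -60, y 10) mm; goes over the 9 mm peg.
- mark (a point): The mark: middle of the red rider, at the bar's -y edge (bar's y -28 mm, 15 mm above its underside); axes as the bar's. The rider is 10 mm wide along x and 16 mm along y, stands 6 mm above the bar's face and is clamped tight at bar x = 45 mm minus the draw it calls for (x +10 to -25 mm in different starts).
- beaker: Glass beaker, 53 mm diameter, 68 mm tall; origin centre of underside. Leave it.
- reagent_bottle: Clear bottle with blue content, 51 mm diameter, 104 mm tall; origin centre of underside. Leave it.
- petri_dish: Glass dish, 60 mm diameter, 12 mm tall; origin centre of underside. Leave it.
- rider (a joint): Position of the rider along the scale, m: the draw that it calls for (0.035 to 0.070). With the bar seated, the pointer is level with the rider when joint draw_slide has this value. Clamped tight, not to be moved.
Mind the look-alikes: they are no part of the job. Leave any green look-alike of the scale_bar alone.

How it is judged (in metres and radians):
On the way, in this order (a step that is already met when the one before it is completed fails the run):
1. the scale bar lies fully down on its pegs, the right way round, and is released (horizontal distance between scale_bar and seat below 0.004 m and z of scale_bar in the frame of seat below 0.0025 m and angle between the z axis of scale_bar and the z axis of spring_base, either way round below 0.04 rad and y of mark in the frame of spring_base below 0.01 m and value of joint rider between 0.033 and 0.072 m and contact force between the arm and scale_bar below 0.2 N), for 0.3 s.
2. the fingers hold the slide with its pointer opposite the mark (x of pointer_tip in the frame of mark between -0.004 and 0.004 m and contact force between the fingers and spring_base above 1.5 N and contact force between the arm and scale_bar below 0.5 N and velocity of joint draw_slide between -0.01 and 0.01 m/s), for 0.5 s.
At the end, for the whole second after the job is handed in: Scale bar seated right way round (4 mm sideways, 2.5 mm off the bed, 0.04 rad), untouched by the arm, its rider still at 33 to 72 mm; pointer within 4 mm of the rider's middle along the draw, at rest (under 0.01 m/s), the fingers bearing on the slide with over 1.5 N (all of step 2 and horizontal distance between scale_bar and seat below 0.004 m and z of scale_bar in the frame of seat below 0.0025 m and angle between the z axis of scale_bar and the z axis of spring_base, either way round below 0.04 rad and y of mark in the frame of spring_base below 0.01 m and value of joint rider between 0.033 and 0.072 m); the arm keeps its last pose, push and grip.
It fails at once if the beaker is moved by more than 20 mm (distance of beaker from where it was at the start of the episode above 0.02 m).
It fails at once if the reagent bottle is moved by more than 20 mm (distance of reagent_bottle from where it was at the start of the episode above 0.02 m).
It fails at once if the petri dish is moved by more than 20 mm (distance of petri_dish from where it was at the start of the episode above 0.02 m).
It also fails if it takes over 50 s, if anything falls off the work surface, if the arm or the gripper's body presses on something with over 40 N, if the wrist force passes 120 N, or if a joint passes its speed limit or range.

## Robot

A 7-joint arm with a two-finger parallel gripper is mounted at the origin on a cart in front of the work surface, level with it; the furniture and walls round the work are solid. World frame = base frame: x ahead of the robot, y to its left, z up, the work surface at z = 0. Lengths are in m, angles in degrees, forces in N, time in s.
With the tool pointing down it reaches from about 0.425 to 0.875 m from the base axis. Payload 4.7 kg.
Tool frame: the origin (TCP) lies midway between the tips of the shut fingers; the grasp point (between the pads) lies 19 mm behind it; z points along the fingers, y is the line along which they close (so a half turn about z gives the same grasp; the last joint's range is limited). The gripper opens to 87 mm and grips with 3 to 60 N. Pads are 19 mm wide; open, the fingers measure 117 mm over their backs; the gripper's body (75 mm by 190 mm) begins 51 mm behind the grasp point.
Start: joints at [-75.052, 18.392, -4.016, 83.108, 1.295, 78.541, -3.26], TCP at [0.159, 0.63, 0.188] pointing down, gripper open.
Joint ranges: [-163.93, 163.93], [-17.29, 119.83], [-79.2, 71.16], [3.27, 140.29], [-89.18, 269.18], [5.43, 117.66], [-154.24, 154.24]. Speed limits (degrees/s): [147.25, 147.25, 180, 180, 180, 180, 180].

## Interface

Orientations are given as [roll, pitch, yaw] about the fixed x, y, z axes, in that order (R = Rz(yaw) Ry(pitch) Rx(roll)).
In Python, from cell import env gives the robot as it stands. The module is installed in compiled form; this text tells all that it offers.
- The arm moves only by the tool step_arm, never from a script. Its argument "rows" is a list of rows, each an object with "angular": the turn, a rotation vector about the tool's x, y, z in units of pi rad (1.0 is pi rad), a list of three; "slide": the shift along the tool's x, y, z in units of 500 mm (1.0 is 500 mm), a list of three; "jaw": the opening, from 0 (shut) to 1 (fully open). A call has 1 to 10 rows; each row shifts and turns the commanded pose from where the row before left it, along the tool's axes as they then stand; what a row does not reach is not made up. A row lasts 1/8 s, in which the tool goes at most 62.5 mm and 10.7 degrees, less where a joint would pass 70% of its speed; a pose out of reach is approached as far as the arm can. A call with a number of a shift or a turn outside -1 to 1 is refused whole. A call with a gripper value outside its range is refused whole. The fingers move at their own pace and stop on an object; "newtons" is the grip in N (left out, the last holds). Time passes only in rows, so rows that do not move let the fingers close. It gives the time, the measured TCP pose, the force, the opening and the grip force at its end, in the units of the state.
- env.get_obs(): the state, without advancing time (a new reading comes with each control period).
- env.read_camera(name): name is "side" or "top"; returns the picture (420x560x3 uint8, red, green, blue); there is no depth.
- env.camera_info(name): a dict with "fx", "fy", "cx", "cy" (pixels), "R" (3x3) and "t" (3): a world point X has camera coordinates R X + t. Camera axes: x right, y down, z forward; pixel columns grow to the right and rows downward; lengths in m; the calibration is good to about 2 mm. A picture is of the moment at which its call begins. camera_info takes no time and is no camera call.
- env.sign_off(): hands the job in; it is judged then, once.
The state is a dict: "time_s": time; "qpos": joint angles; "joint_velocities": joint speeds; "effort": joint torques, N m; "tool_pos": TCP position; "tool_rot": TCP orientation; "force": force on the tool from outside, world axes, zero at the start; "wrist_torque": the same for the moment, N m; "grip_width": finger opening in m; "grasp_force": force on a finger pad.
Only numpy, scipy, OpenCV 4.12 (cv2) and the standard library are available. Lean on these libraries where they do the work, as an engineer would, in place of code of your own. Each camera call takes 0.05 s, during which the arm holds its last target. There are 200 camera calls.

## Working session

There is one attempt and no reset: what is moved stays moved. The work goes in short steps, Python scripts to look and compute and a tool call to move; the robot and the scene stay as the last step left them, time stands still between calls to the robot, and variables do not carry over. Pictures are saved under pics/ and viewed, at most 10 in all, crops included, and the job is handed in when it is done.

Besides the shell and the picture viewer there is one more tool, called after "Request:" as name([rows], argument=value, ...), one row to a line, values as JSON. step_arm: Moves the arm, as the interface text tells. Shifts and turns lie within -1 to 1; 1 stands for 500 mm of shift or pi rad of turn. Its arguments: {"type":"object","properties":{"rows":{"type":"array"},"newtons":{"type":"number"}},"required":["rows"]}

```bash
mkdir -p pics
python3 - <<'E'
from cell import env
import cv2
for n in("top","side"):
    cv2.imwrite(f"pics/{n}0.png",env.read_camera(n)[:,:,::-1]); i=env.camera_info(n); print(n,i)
o=env.get_obs(); print({k:o[k] for k in("time_s","tool_pos","tool_rot","force","grip_width")})
E
```

```text
top {'fx': 410.88989432852856, 'fy': 410.88989432852856, 'cx': 281.6485732216079, 'cy': 220.26997417408595, 'R': array([[-4.20163285e-04, -9.99899442e-01,  1.41749848e-02],
       [-9.85632304e-01, -1.98013649e-03, -1.68893577e-01],
       [ 1.68904661e-01, -1.40422858e-02, -9.85532358e-01]]), 't': array([-0.0286075 ,  0.48718658,  1.16902306])}
side {'fx': 441.2350420903238, 'fy': 441.2350420903238, 'cx': 282.36422287152396, 'cy': 204.84746504267193, 'R': array([[ 0.97175706, -0.23560195, -0.01341367],
       [-0.10422742, -0.37750755, -0.92012211],
       [ 0.2117188 ,  0.89553323, -0.39140181]]), 't': array([-0.47630228,  0.13215019,  1.09852433])}
{'time_s': 0.1, 'tool_pos': array([0.15873414, 0.62973019, 0.18687111]), 'tool_rot': array([-1.79901180e+02,  5.84433369e-03,  1.65859819e+02]), 'force': array([-0.32853276,  0.00866582,  0.12463426]), 'grip_width': 0.08709872531324175}
```

View pics/top0.png

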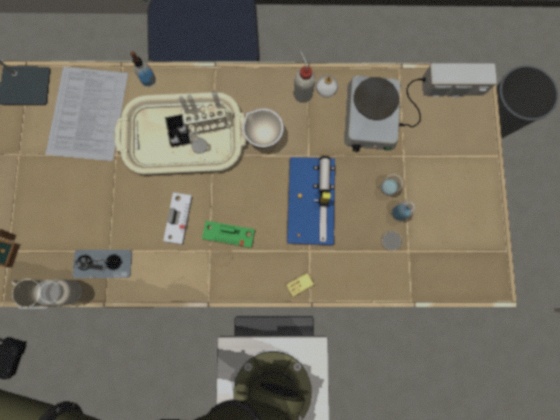

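View pics/side0.png

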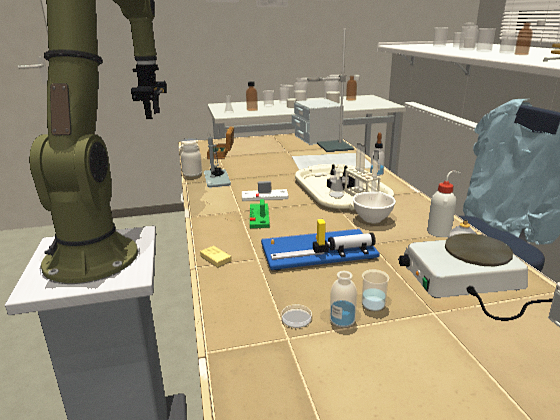

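The top picture shows two bar-like parts: a white one at (177,218) and a green one at (229,234). The white one is the scale bar, since the green one is the look-alike. The tester is at about (312,200). I'll confirm with enlarged crops.

Run:
```python
import cv2,numpy as np
a=cv2.imread("pics/top0.png");s=cv2.imread("pics/side0.png")
f=lambda c,k:cv2.resize(c,None,fx=k,fy=k,interpolation=cv2.INTER_CUBIC)
A=f(a[185:250,155:205],8); B=f(a[150:250,280:345],6)[:, :]
c=np.zeros((600,800,3),np.uint8); c[:520,:400]=A; c[:600,405:795]=B
cv2.imwrite("pics/crop1.png",c)
c=np.zeros((600,800,3),np.uint8)
c[:245,:560]=f(s[170:205,230:310],7); c[250:600,:750]=f(s[210:280,250:400],5)
cv2.imwrite("pics/crop2.png",c)
```

```text
(no output)
```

View pics/crop1.png

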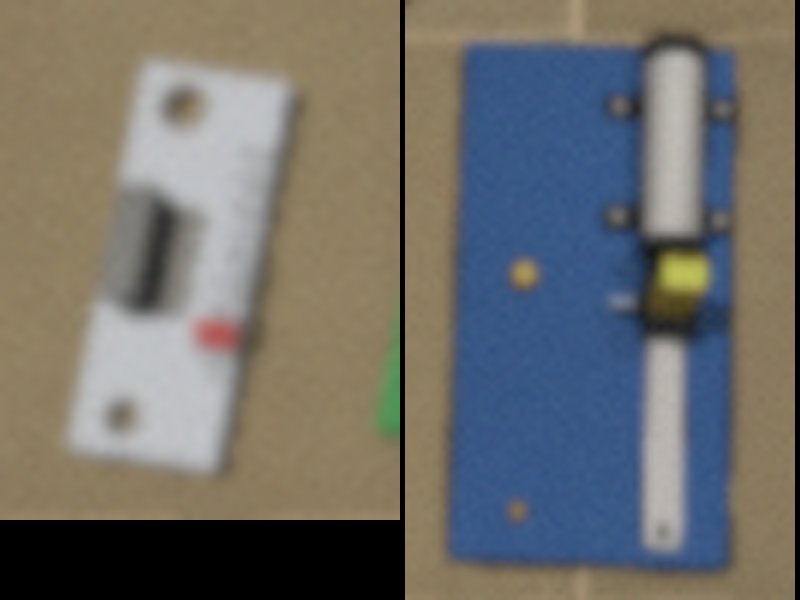

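View pics/crop2.png

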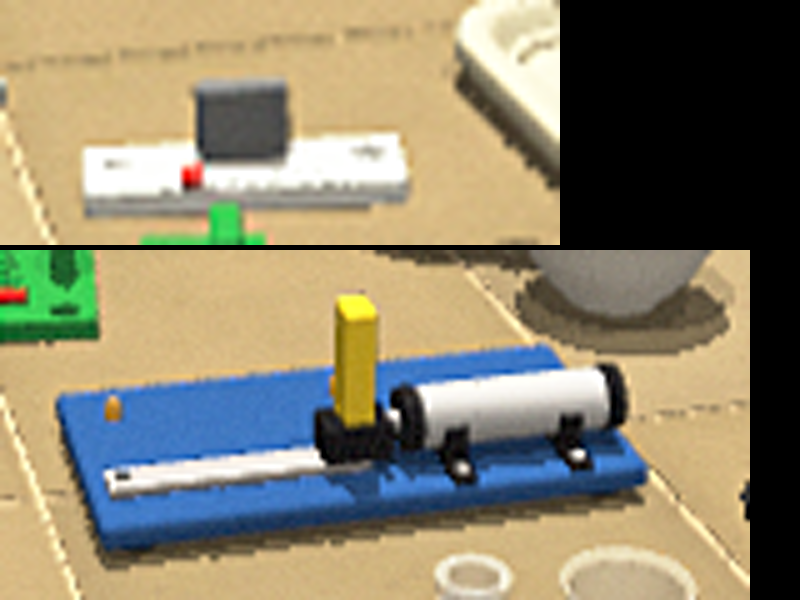

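The white bar is upright, with its fin and red rider, and the big hole at its far (+x) end. I'll fit both poses from the points read in both views.

```bash
cat > h.py <<'E'
from cell import env
import numpy as np, cv2
from scipy.optimize import least_squares
C={n:env.camera_info(n) for n in("top","side")}
def proj(n,X):
    i=C[n];c=np.atleast_2d(X)@i["R"].T+i["t"];return np.c_[i["fx"]*c[:,0]/c[:,2]+i["cx"],i["fy"]*c[:,1]/c[:,2]+i["cy"]]
def place(p,X):
    c,s=np.cos(p[2]),np.sin(p[2]);X=np.atleast_2d(X)
    return np.c_[c*X[:,0]-s*X[:,1]+p[0],s*X[:,0]+c*X[:,1]+p[1],X[:,2]+(p[3] if len(p)>3 else 0)]
def fit(pts,p0,verbose=True):
    # pts: (cam, [x,y,z] m in body, [u,v])
    r=lambda p:np.concatenate([(proj(c,place(p,X))-q).ravel() for c,X,q in pts])
    s=least_squares(r,p0,loss="soft_l1",f_scale=.7)
    if verbose:
        print("xy mm",s.x[:2]*1e3,"yaw",np.degrees(s.x[2]),s.x[3:]*1e3)
        for (c,X,q),e in zip(pts,r(s.x).reshape(-1,2)): print(c,np.array(X)*1e3,e.round(2))
    return s.x
E
cat > p1.py <<'E'
from h import *
def cv(c,k,u0,v0,ou=0,ov=0): return lambda cam,X,u,v:(cam,np.array(X)/1e3,np.array([(u-ou+.5)/k-.5+u0,(v-ov+.5)/k-.5+v0]))
A=cv(0,8,155,185);B=cv(0,6,280,150,405,0);SA=cv(0,7,230,170);SB=cv(0,5,250,210,0,250)
bar=[A("top",[60,10,12],184,105),A("top",[-60,10,12],122,414),A("top",[75,28,12],142,60),A("top",[-75,28,12],68,448),A("top",[75,-28,0],293,82),A("top",[-75,-28,0],222,472),
SA("side",[-75,28,12],85,148),SA("side",[75,28,12],400,134),SA("side",[75,-28,0],408,200),SA("side",[-75,-28,0],87,215),SA("side",[-22,3,50],197,86),SA("side",[22,3,50],288,86)]
t=[B("top",[10,36,30.5],525,272),B("top",[-110,36,30.5],517,510),B("top",[-5,-36,105],684,272),B("top",[135,70,20],466,45),B("top",[135,-70,20],735,50),B("top",[-135,70,20],450,557),B("top",[-135,-70,20],728,563),
SB("side",[-110,36,30.5],112,396),SB("side",[-110,36,20],112,420),SB("side",[-5,-36,105],357,301),SB("side",[-135,70,20],60,397),SB("side",[-135,-70,20],103,532),SB("side",[135,-70,20],647,467),SB("side",[135,70,20],545,347)]
pb=fit(bar,[.45,.3,0]);pt=fit(t,[.55,-.05,0])
print("fin",place(pb,[0,.01,.05]),"seat",place(pt,[-.05,.026,.02]),"grip",place(pt,[-.005,-.036,.088]))
for cam,X,u,v in [("top",[45-d,-20,18],218,333) for d in range(35,71,5)]: print(X[0],(proj(cam,place(pb,np.array(X)/1e3))-A(cam,X,u,v)[2]).round(2))
E
python3 p1.py
```

```text
xy mm [500.34772431 287.15939939] yaw -8.225402690021111 []
top [60. 10. 12.] [-0.33  0.03]
top [-60.  10.  12.] [-0.03  0.2 ]
top [75. 28. 12.] [0.   0.05]
top [-75.  28.  12.] [-0.19  0.02]
top [ 75. -28.   0.] [0.09 0.82]
top [-75. -28.   0.] [0.   0.17]
side [-75.  28.  12.] [0.25 0.2 ]
side [75. 28. 12.] [-0.16  0.12]
side [ 75. -28.   0.] [0.49 0.21]
side [-75. -28.   0.] [0.32 0.29]
side [-22.   3.  50.] [0.01 0.21]
side [22.  3. 50.] [ 0.43 -0.39]
xy mm [ 554.21372613 -117.87728598] yaw -1.8996642980092744 []
top [10.  36.  30.5] [-0.04  0.39]
top [-110.    36.    30.5] [0.26 0.27]
top [ -5. -36. 105.] [0.3  0.42]
top [135.  70.  20.] [-0.39 -0.91]
top [135. -70.  20.] [ 0.1  -0.11]
top [-135.   70.   20.] [-0.41  0.85]
top [-135.  -70.   20.] [0.28 1.46]
side [-110.    36.    30.5] [0.28 0.68]
side [-110.   36.   20.] [ 0.37 -0.42]
side [ -5. -36. 105.] [0.15 0.57]
side [-135.   70.   20.] [-1.14 -0.82]
side [-135.  -70.   20.] [-0.09 -0.49]
side [135. -70.  20.] [ 1.31 -0.56]
side [135.  70.  20.] [ 0.77 -1.37]
fin [[0.5017784  0.29705653 0.05      ]] seat [[ 0.50510309 -0.09023411  0.02      ]] grip [[ 0.5480231  -0.15369175  0.088     ]]
10 [[  1.72 -11.41]]
5 [[ 1.42 -9.78]]
0 [[ 1.11 -8.16]]
-5 [[ 0.81 -6.53]]
-10 [[ 0.5  -4.91]]
-15 [[ 0.19 -3.27]]
-20 [[-0.11 -1.64]]
-25 [[-0.42 -0.01]]
```

Fits are good (sub-pixel), and the rider calls for about a 70 mm draw. Next I work out the approach: raise, turn, go over the fin, descend.

```bash
cat >> h.py <<'E'
def go(x,y,z,yaw=None):
    """print tool-frame units from the measured pose to a target (turn first, then shift)"""
    from scipy.spatial.transform import Rotation as Ro
    o=env.get_obs();R=Ro.from_euler("xyz",o["tool_rot"],degrees=True)
    T=R if yaw is None else Ro.from_euler("xyz",[180,0,yaw],degrees=True)
    tv=(R.inv()*T).as_rotvec()/np.pi
    s=T.inv().apply(np.array([x,y,z])-o["tool_pos"])/.5
    print("t",o["time_s"],"pos",o["tool_pos"].round(4),"rot",np.round(o["tool_rot"],2),"F",np.round(o["force"],1),"w",round(o["grip_width"],4),"g",round(o["grasp_force"],1))
    print("turn",tv.round(4),"slide",s.round(4))
E
python3 -c "
from h import *
go(.5018,.2971,.30,171.77)"
```

```text
t 0.1 pos [0.1587 0.6297 0.1869] rot [-1.7990e+02  1.0000e-02  1.6586e+02] F [-0.3  0.   0.1] w 0.0871 g 0.0
turn [-0.0006  0.     -0.0328] slide [-0.7743 -0.5602 -0.2263]
```

Request:
step_arm([
  {"angular": [-0.0006, 0, -0.0328], "slide": [0, 0, -0.113], "jaw": 1},
  {"angular": [0, 0, 0], "slide": [0, 0, -0.113], "jaw": 1},
  {"angular": [0, 0, 0], "slide": [-0.0968, -0.07, 0], "jaw": 1},
  {"angular": [0, 0, 0], "slide": [-0.0968, -0.07, 0], "jaw": 1},
  {"angular": [0, 0, 0], "slide": [-0.0968, -0.07, 0], "jaw": 1},
  {"angular": [0, 0, 0], "slide": [-0.0968, -0.07, 0], "jaw": 1},
  {"angular": [0, 0, 0], "slide": [-0.0968, -0.07, 0], "jaw": 1},
  {"angular": [0, 0, 0], "slide": [-0.0968, -0.07, 0], "jaw": 1},
  {"angular": [0, 0, 0], "slide": [-0.0968, -0.07, 0], "jaw": 1},
  {"angular": [0, 0, 0], "slide": [-0.0968, -0.07, 0], "jaw": 1},
])

```text
time_s: 1.35
tool_pos: [0.5029, 0.2961, 0.3001]
tool_rot: [179.9, -0.0, 171.8]
force: [0.6, 0.3, 0.3]
grip_width: 0.087
grasp_force: 0.0
```

```bash
python3 -c "
from h import *
go(.5018,.2971,.10,171.77)"
```

```text
t 1.35 pos [0.5029 0.2961 0.3001] rot [ 1.7989e+02 -1.0000e-02  1.7178e+02] F [0.6 0.3 0.3] w 0.087 g 0.0
turn [ 0.0006 -0.0001  0.    ] slide [0.0024 0.0017 0.4002]
```

Request:
step_arm([
  {"angular": [0.0006, 0, 0], "slide": [0, 0, 0.11], "jaw": 1},
  {"angular": [0, 0, 0], "slide": [0, 0, 0.12], "jaw": 1},
  {"angular": [0, 0, 0], "slide": [0, 0, 0.12], "jaw": 1},
  {"angular": [0, 0, 0], "slide": [0, 0, 0.05], "jaw": 1},
  {"angular": [0, 0, 0], "slide": [0, 0, 0], "jaw": 1},
])

```text
time_s: 1.98
tool_pos: [0.5, 0.2965, 0.0977]
tool_rot: [-179.8, -0.2, 171.8]
force: [-0.5, 0.1, 1.0]
grip_width: 0.0866
grasp_force: 0.0
```

```bash
python3 -c "
from h import *
go(.5018,.2971,.022,171.77)"
```

```text
t 1.975 pos [0.5    0.2965 0.0977] rot [-179.77   -0.23  171.76] F [-0.5  0.1  1. ] w 0.0866 g 0.0
turn [-0.0013 -0.0013 -0.    ] slide [-0.0034  0.0018  0.1513]
```

Request:
step_arm([
  {"angular": [0, 0, 0], "slide": [-0.001, 0.001, 0.08], "jaw": 1},
  {"angular": [0, 0, 0], "slide": [0, 0, 0.05], "jaw": 1},
  {"angular": [0, 0, 0], "slide": [0, 0, 0.021], "jaw": 1},
  {"angular": [0, 0, 0], "slide": [0, 0, 0], "jaw": 1},
  {"angular": [0, 0, 0], "slide": [0, 0, 0], "jaw": 1},
])

```text
time_s: 2.6
tool_pos: [0.5037, 0.2989, 0.0266]
tool_rot: [179.9, 0.1, 171.8]
force: [0.6, 0.1, 0.1]
grip_width: 0.0871
grasp_force: 0.0
```

```bash
python3 -c "
from h import *
go(.5018,.2971,.022,171.77);go(.5018,.2971,.022,171.77)"
```

```text
t 2.6 pos [0.5037 0.2989 0.0266] rot [1.7988e+02 1.3000e-01 1.7176e+02] F [0.6 0.1 0.1] w 0.0871 g 0.0
turn [ 0.0006  0.0007 -0.    ] slide [ 0.0033 -0.0041  0.0092]
t 2.6 pos [0.5037 0.2989 0.0266] rot [1.7988e+02 1.3000e-01 1.7176e+02] F [0.6 0.1 0.1] w 0.0871 g 0.0
turn [ 0.0006  0.0007 -0.    ] slide [ 0.0033 -0.0041  0.0092]
```

Request:
step_arm([
  {"angular": [0, 0, 0], "slide": [0, -0.002, 0.006], "jaw": 1},
  {"angular": [0, 0, 0], "slide": [0, 0, 0], "jaw": 1},
])

```text
time_s: 2.85
tool_pos: [0.5025, 0.2971, 0.0222]
tool_rot: [180.0, 0.0, 171.8]
force: [0.5, -0.1, -0.2]
grip_width: 0.0871
grasp_force: 0.0
```

Request:
step_arm([
  {"angular": [0, 0, 0], "slide": [0, 0, 0], "jaw": 0},
  {"angular": [0, 0, 0], "slide": [0, 0, 0], "jaw": 0},
  {"angular": [0, 0, 0], "slide": [0, 0, 0], "jaw": 0},
  {"angular": [0, 0, 0], "slide": [0, 0, 0], "jaw": 0},
], newtons=40)

```text
time_s: 3.35
tool_pos: [0.5024, 0.2972, 0.0219]
tool_rot: [180.0, 0.0, 171.8]
force: [0.1, 0.9, 0.2]
grip_width: 0.0551
grasp_force: 0.0
```

Request:
step_arm([
  {"angular": [0, 0, 0], "slide": [0, 0, 0], "jaw": 0},
  {"angular": [0, 0, 0], "slide": [0, 0, 0], "jaw": 0},
])

```text
time_s: 3.6
tool_pos: [0.5024, 0.2972, 0.0219]
tool_rot: [180.0, 0.0, 171.8]
force: [0.0, -0.4, -0.1]
grip_width: 0.0351
grasp_force: 0.0
```

Request:
step_arm([
  {"angular": [0, 0, 0], "slide": [0, 0, 0], "jaw": 0},
  {"angular": [0, 0, 0], "slide": [0, 0, 0], "jaw": 0},
  {"angular": [0, 0, 0], "slide": [0, 0, 0], "jaw": 0},
  {"angular": [0, 0, 0], "slide": [0, 0, 0], "jaw": 0},
])

```text
time_s: 4.1
tool_pos: [0.5024, 0.2972, 0.0219]
tool_rot: [180.0, 0.0, 171.8]
force: [-0.2, 0.2, -0.1]
grip_width: 0.0017
grasp_force: 0.0
```

```bash
python3 -c "
from h import *
go(.5024,.2972,.16,171.77)
pt=[.55421,-.11788,np.radians(-1.8997)]
print(place(pt,[-.05,.036,.02]))"
```

```text
t 4.1 pos [0.5024 0.2972 0.0219] rot [1.8000e+02 1.0000e-02 1.7176e+02] F [-0.2  0.2 -0.1] w 0.0017 g 0.0
turn [ 0.  0. -0.] slide [-0.000e+00  1.000e-04 -2.762e-01]
[[ 0.50543088 -0.08024229  0.02      ]]
```

Run:
```python
from h import *
f=lambda c,k:cv2.resize(c,None,fx=k,fy=k,interpolation=cv2.INTER_CUBIC)
a=env.read_camera("top")[:,:,::-1];s=env.read_camera("side")[:,:,::-1]
c=np.zeros((600,800,3),np.uint8);c[:480,:400]=f(a[170:266,140:220],5);c[:480,400:]=f(s[130:226,220:300],5)
cv2.imwrite("pics/m1.png",c)
```

```text
(no output)
```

View pics/m1.png

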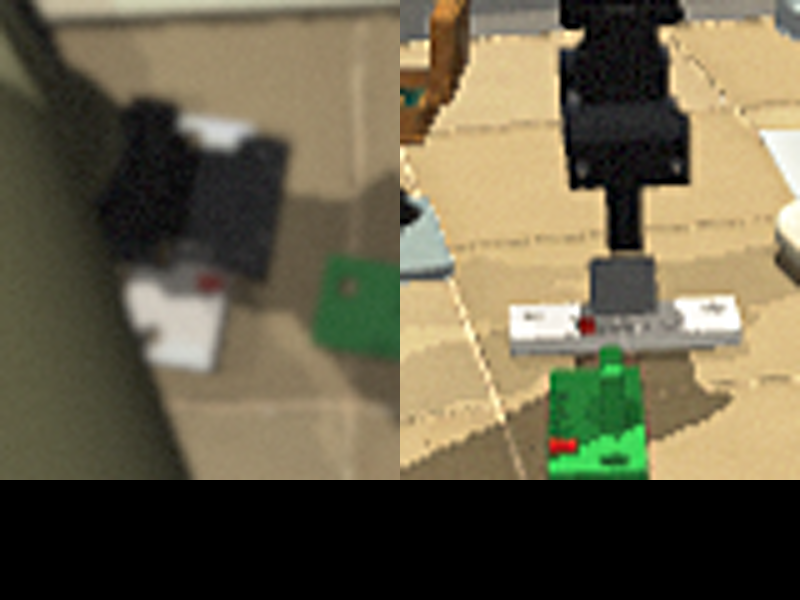

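Run:
```python
from h import *
o=env.get_obs();p=o["tool_pos"]
for z in (.0,.03,.05,.07): 
  for n in("top","side"): print(n,z,proj(n,p+[0,0,z]))
pb=[.50035,.28716,np.radians(-8.225)]
for X in([0,.003,.05],[0,.017,.05],[0,.01,.012]):print(proj("side",place(pb,X)),proj("top",place(pb,X)))
print(o)
```

```text
top 0.0 [[172.68216878 216.161586  ]]
side 0.0 [[264.74042376 188.98505485]]
top 0.03 [[170.13994474 214.32321476]]
side 0.03 [[264.47538767 180.46112533]]
top 0.05 [[168.3742834 213.0464032]]
side 0.05 [[264.29630049 174.70143249]]
top 0.07 [[166.54857262 211.72616779]]
side 0.07 [[264.11525954 168.87890395]]
[[264.43987567 181.76665978]] [[172.71441083 214.99228403]]
[[264.19864354 180.32328382]] [[167.98481638 214.30781026]]
[[264.65520101 191.80626996]] [[173.53812947 216.9505528 ]]
{'time_s': 4.2, 'qpos': array([-44.12250164,  18.31531488,  12.76703525, 103.81738256,
        -4.67683066,  58.36480649,  52.2376959 ]), 'joint_velocities': array([-0.02967331, -0.05462178, -0.1155583 ,  0.07126333, -0.07577757,
       -0.03612863, -0.11047438]), 'effort': array([ 4.02494270e-04, -4.38037813e+01,  2.45630287e+00, -2.70324165e+01,
       -3.65805812e-03,  8.38425290e-02, -4.08248616e-05]), 'tool_pos': array([0.50239481, 0.29721186, 0.02191365]), 'tool_rot': array([1.79993669e+02, 9.68832939e-03, 1.71764054e+02]), 'force': array([0.22253241, 0.74354353, 0.37423129]), 'wrist_torque': array([0.00014484, 0.00932279, 0.01537114]), 'grasp_force': 0.0, 'grip_width': 0.0009031563253403765}
```

Run:
```python
from h import *
p=np.array([.5024,.2972,np.radians(-8.24)])
for dy in(0,.02):
  for z in(.092,.122):
    q=p.copy();q[1]+=dy
    print(dy,z,"top corners",proj("top",place(q,[[.0375,-.095,z],[-.0375,-.095,z]])).round(1).tolist(),"side body bottom",proj("side",place(q,[[-.0375,-.095,z],[.0375,-.095,z],[0,-.02,z]])).round(1).tolist())
```

```text
0 0.092 top corners [[202.1, 203.7], [197.4, 229.6]] side body bottom [[253.6, 179.2], [278.1, 178.1], [264.5, 170.8]]
0 0.122 top corners [[200.2, 201.4], [195.4, 228.0]] side body bottom [[253.2, 169.8], [277.9, 168.7], [264.2, 161.9]]
0.02 0.092 top corners [[195.1, 203.6], [190.3, 229.6]] side body bottom [[252.4, 177.0], [276.6, 176.0], [263.2, 168.9]]
0.02 0.122 top corners [[193.0, 201.4], [188.0, 227.9]] side body bottom [[252.0, 167.8], [276.4, 166.8], [263.0, 160.1]]
```

Request:
step_arm([
  {"angular": [0, 0, 0], "slide": [0, 0, -0.06], "jaw": 0},
  {"angular": [0, 0, 0], "slide": [0, 0, -0.06], "jaw": 0.3},
  {"angular": [0, 0, 0], "slide": [0, 0, 0], "jaw": 0.3},
  {"angular": [0, 0, 0], "slide": [0, 0, 0], "jaw": 0.3},
])

```text
time_s: 4.7
tool_pos: [0.5019, 0.297, 0.0813]
tool_rot: [-180.0, -0.0, 171.8]
force: [0.6, 0.3, -1.1]
grip_width: 0.0218
grasp_force: 0.0
```

Run:
```python
from h import *
o=env.get_obs();print(o["tool_pos"],o["grip_width"],o["force"])
p=o["tool_pos"]
f=lambda c,k:cv2.resize(c,None,fx=k,fy=k,interpolation=cv2.INTER_CUBIC)
a=env.read_camera("top")[:,:,::-1];s=env.read_camera("side")[:,:,::-1]
c=np.zeros((600,800,3),np.uint8);c[:600,:350]=f(a[175:250,155:205],8)[:,:350][:600];c[:600,355:795]=f(s[145:205,242:286],10)
cv2.imwrite("pics/m2.png",c)
for n in("top","side"): print(n,proj(n,np.array([p,p+[0,0,.07]])))
```

```text
[0.50193309 0.29699804 0.08133798] 0.021762358533612067 [ 0.56208832  0.31854579 -1.06883939]
top [[167.58951325 212.58936958]
 [160.80983719 207.69367298]]
side [[264.08545167 171.99855202]
 [263.43714492 151.22726607]]
```

View pics/m2.png

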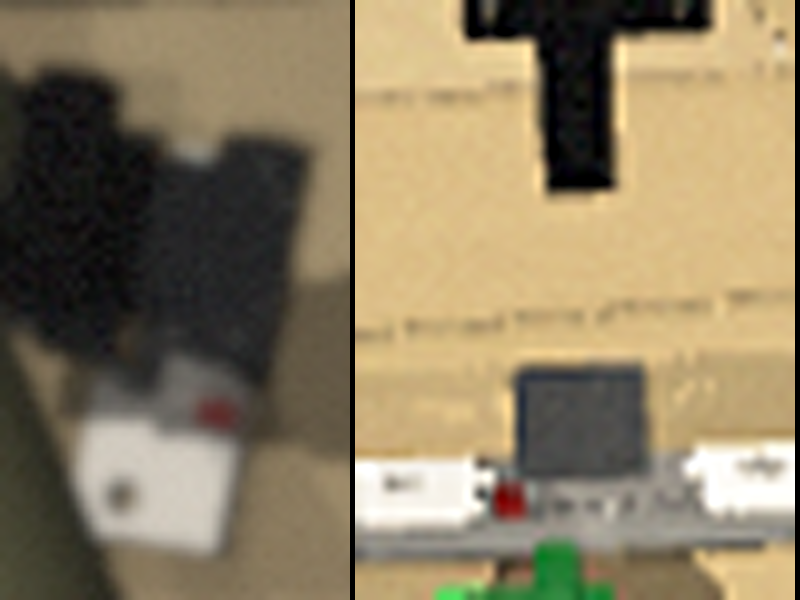

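```bash
cat >> h.py <<'E'
def tri(a,b,x0=(.5,0,.1)):
    return least_squares(lambda X:np.r_[(proj("top",X)-a).ravel(),(proj("side",X)-b).ravel()],x0)
E
python3 - <<'E'
from h import *
for a,b in[((193.5,193.8),(277.5,147.7)),((187.8,223),(253.3,148.3))]:
    r=tri(a,b);print(r.x.round(4),r.fun.round(1))
p=[.5019,.297,np.radians(-8.24)]
print(place(p,[[.0375,-.095,.151],[-.0375,-.095,.151]]))
for y in(.271,.28,.297):
  for z in (.1,.11,.12): print(y,z,proj("side",[.502,y,z]))
E
```

```text
[0.53   0.2042 0.1864] [-0.1  0.8  0.9 -0.2]
[0.4552 0.2157 0.1866] [ 0.  -0.2 -0.2  0. ]
[[0.52539748 0.19760624 0.151     ]
 [0.45117174 0.20835524 0.151     ]]
0.271 0.1 [[265.54961212 168.97839405]]
0.271 0.11 [[265.46060988 165.98767464]]
0.271 0.12 [[265.37111019 162.98023906]]
0.28 0.1 [[264.98474982 168.12410527]]
0.28 0.11 [[264.89469022 165.14808381]]
0.28 0.12 [[264.80413012 162.15552353]]
0.297 0.1 [[263.93514053 166.53669283]]
0.297 0.11 [[263.84316381 163.58805336]]
0.297 0.12 [[263.75068141 160.62320244]]
```

Run:
```python
from h import *
p=[.1587,.6297,np.radians(-14.14)]
for z in(.187,.222): print(z,proj("side",place(p,[[0,-.0435,z],[0,.0435,z],[0,-.058,z]])).round(1).tolist(), proj("side",place(p,[[-.0375,-.095,z+.07],[.0375,-.095,z+.07]])).round(1).tolist())
s=cv2.imread("pics/side0.png").max(2)
for v in range(80,124,2): 
    r=np.where(s[v,120:180]<55)[0]; print(v,(r.min()+120,r.max()+120,len(r)) if len(r) else None)
```

```text
0.187 [[150.4, 127.6], [157.0, 122.3], [149.3, 128.5]] [[132.5, 110.9], [154.4, 110.7]]
0.222 [[149.1, 117.9], [155.8, 113.0], [148.0, 118.7]] [[131.0, 100.6], [153.1, 100.3]]
80 (np.int64(138), np.int64(154), 17)
82 (np.int64(138), np.int64(165), 28)
84 (np.int64(138), np.int64(166), 29)
86 (np.int64(138), np.int64(166), 29)
88 (np.int64(132), np.int64(166), 29)
90 (np.int64(131), np.int64(166), 31)
92 (np.int64(131), np.int64(166), 32)
94 (np.int64(132), np.int64(159), 28)
96 (np.int64(132), np.int64(158), 25)
98 (np.int64(132), np.int64(158), 27)
100 (np.int64(133), np.int64(158), 23)
102 (np.int64(143), np.int64(158), 13)
104 (np.int64(144), np.int64(158), 13)
106 (np.int64(144), np.int64(158), 13)
108 (np.int64(144), np.int64(159), 14)
110 (np.int64(145), np.int64(159), 12)
112 (np.int64(145), np.int64(159), 13)
114 (np.int64(145), np.int64(151), 7)
116 (np.int64(146), np.int64(151), 6)
118 (np.int64(146), np.int64(152), 7)
120 None
122 None
```

The two views agree, also in the start picture. The real fingertips sit about 34 mm above the reported TCP (constant along the tool's z), so the fingers closed above the fin. I'll correct for this and descend.

Request:
step_arm([
  {"angular": [0, 0, 0], "slide": [0, 0, 0.02], "jaw": 0.75},
  {"angular": [0, 0, 0], "slide": [0, 0, 0], "jaw": 0.75},
  {"angular": [0, 0, 0], "slide": [0, 0, 0], "jaw": 0.75},
  {"angular": [0, 0, 0], "slide": [0, 0, 0.05], "jaw": 0.75},
  {"angular": [0, 0, 0], "slide": [0, 0, 0.05], "jaw": 0.75},
  {"angular": [0, 0, 0], "slide": [0, 0, 0.03], "jaw": 0.75},
  {"angular": [0, 0, 0], "slide": [0, 0, 0.02], "jaw": 0.75},
  {"angular": [0, 0, 0], "slide": [0, 0, 0.008], "jaw": 0.75},
  {"angular": [0, 0, 0], "slide": [0, 0, 0], "jaw": 0.75},
])

```text
time_s: 5.92
tool_pos: [0.5027, 0.2974, -0.0068]
tool_rot: [180.0, 0.0, 171.8]
force: [-0.2, 0.2, -0.2]
grip_width: 0.0653
grasp_force: 0.0
```

Request:
step_arm([
  {"angular": [0, 0, 0], "slide": [0, 0, 0], "jaw": 0},
  {"angular": [0, 0, 0], "slide": [0, 0, 0], "jaw": 0},
  {"angular": [0, 0, 0], "slide": [0, 0, 0], "jaw": 0},
  {"angular": [0, 0, 0], "slide": [0, 0, 0], "jaw": 0},
  {"angular": [0, 0, 0], "slide": [0, 0, 0], "jaw": 0},
  {"angular": [0, 0, 0], "slide": [0, 0, 0], "jaw": 0},
  {"angular": [0, 0, 0], "slide": [0, 0, 0], "jaw": 0},
])

```text
time_s: 6.8
tool_pos: [0.5024, 0.2973, -0.0071]
tool_rot: [180.0, 0.0, 171.8]
force: [-0.4, -0.5, 0.1]
grip_width: 0.0137
grasp_force: 40.0
```

Request:
step_arm([
  {"angular": [0, 0, 0], "slide": [0, 0, -0.04], "jaw": 0},
  {"angular": [0, 0, 0], "slide": [0, 0, -0.11], "jaw": 0},
  {"angular": [0, 0, 0], "slide": [0, 0, -0.11], "jaw": 0},
  {"angular": [0, 0, -0.0352], "slide": [0, 0, 0], "jaw": 0},
  {"angular": [0, 0, 0], "slide": [0, 0, 0], "jaw": 0},
  {"angular": [0, 0, 0], "slide": [0, 0, 0], "jaw": 0},
])

```text
time_s: 7.55
tool_pos: [0.5014, 0.2966, 0.1215]
tool_rot: [-179.9, -0.1, 178.0]
force: [-0.9, -0.5, -1.9]
grip_width: 0.0135
grasp_force: 40.0
```

```bash
python3 -c "
from h import *
go(.506,-.0802,.123,178.1)"
```

```text
t 7.55 pos [0.5014 0.2966 0.1215] rot [-1.7991e+02 -1.1000e-01  1.7800e+02] F [-0.9 -0.5 -1.9] w 0.0135 g 40.0
turn [-0.0005 -0.0006 -0.0006] slide [-0.0341 -0.7528 -0.003 ]
```

Request:
step_arm([
  {"angular": [0, 0, 0], "slide": [-0.004, -0.06, 0], "jaw": 0},
  {"angular": [0, 0, 0], "slide": [-0.004, -0.11, 0], "jaw": 0},
  {"angular": [0, 0, 0], "slide": [-0.004, -0.11, 0], "jaw": 0},
  {"angular": [0, 0, 0], "slide": [-0.004, -0.11, 0], "jaw": 0},
  {"angular": [0, 0, 0], "slide": [-0.004, -0.11, 0], "jaw": 0},
  {"angular": [0, 0, 0], "slide": [-0.004, -0.11, 0], "jaw": 0},
  {"angular": [0, 0, 0], "slide": [-0.004, -0.08, 0], "jaw": 0},
  {"angular": [0, 0, 0], "slide": [-0.004, -0.06, 0], "jaw": 0},
  {"angular": [0, 0, 0], "slide": [0, 0, 0], "jaw": 0},
  {"angular": [0, 0, 0], "slide": [0, 0, 0], "jaw": 0},
])

```text
time_s: 8.8
tool_pos: [0.5054, -0.0772, 0.1221]
tool_rot: [180.0, -0.1, 178.1]
force: [-0.4, 0.2, -3.0]
grip_width: 0.0133
grasp_force: 40.0
```

Request:
step_arm([
  {"angular": [0, 0, 0], "slide": [0, 0, 0], "jaw": 0},
  {"angular": [0, 0, 0], "slide": [0, 0, 0], "jaw": 0},
])

```text
time_s: 9.05
tool_pos: [0.506, -0.0771, 0.1227]
tool_rot: [180.0, -0.0, 178.2]
force: [-0.0, -0.1, -2.0]
grip_width: 0.0136
grasp_force: 40.0
```

```bash
python3 -c "
from h import *
go(.506,-.0802,.043,178.1)"
```

```text
t 9.05 pos [ 0.506  -0.0771  0.1227] rot [ 1.7999e+02 -1.0000e-02  1.7819e+02] F [-0.  -0.1 -2. ] w 0.0136 g 40.0
turn [ 0.     -0.      0.0005] slide [-0.0003 -0.0062  0.1595]
```

Request:
step_arm([
  {"angular": [0, 0, 0.0005], "slide": [0, -0.0062, 0.05], "jaw": 0},
  {"angular": [0, 0, 0], "slide": [0, 0, 0.06], "jaw": 0},
  {"angular": [0, 0, 0], "slide": [0, 0, 0.05], "jaw": 0},
  {"angular": [0, 0, 0], "slide": [0, 0, 0], "jaw": 0},
  {"angular": [0, 0, 0], "slide": [0, 0, 0], "jaw": 0},
  {"angular": [0, 0, 0], "slide": [0, 0, 0], "jaw": 0},
  {"angular": [0, 0, 0], "slide": [0, 0, 0], "jaw": 0},
])

```text
time_s: 9.93
tool_pos: [0.5066, -0.0812, 0.0438]
tool_rot: [180.0, 0.1, 178.0]
force: [-0.3, 0.2, -1.8]
grip_width: 0.0139
grasp_force: 40.0
```

Run:
```python
from h import *
go(.506,-.0802,.043,178.1)
f=lambda c,k:cv2.resize(c,None,fx=k,fy=k,interpolation=cv2.INTER_CUBIC)
a=env.read_camera("top")[:,:,::-1];s=env.read_camera("side")[:,:,::-1]
c=np.zeros((600,800,3),np.uint8);c[:600,:300]=f(a[180:255,285:322],8)[:,:300] if 0 else cv2.resize(a[170:250,280:320],(300,600),interpolation=cv2.INTER_CUBIC);c[:500,305:800]=f(s[205:255,255:355],5)[:250].repeat(2,0)[:500,:495]
cv2.imwrite("pics/m3.png",c)
```

```text
t 9.925 pos [ 0.5066 -0.0812  0.0438] rot [1.7998e+02 1.1000e-01 1.7801e+02] F [-0.3  0.2 -1.8] w 0.0139 g 40.0
turn [ 0.0001  0.0006 -0.0005] slide [0.0013 0.002  0.0017]
```

View pics/m3.png

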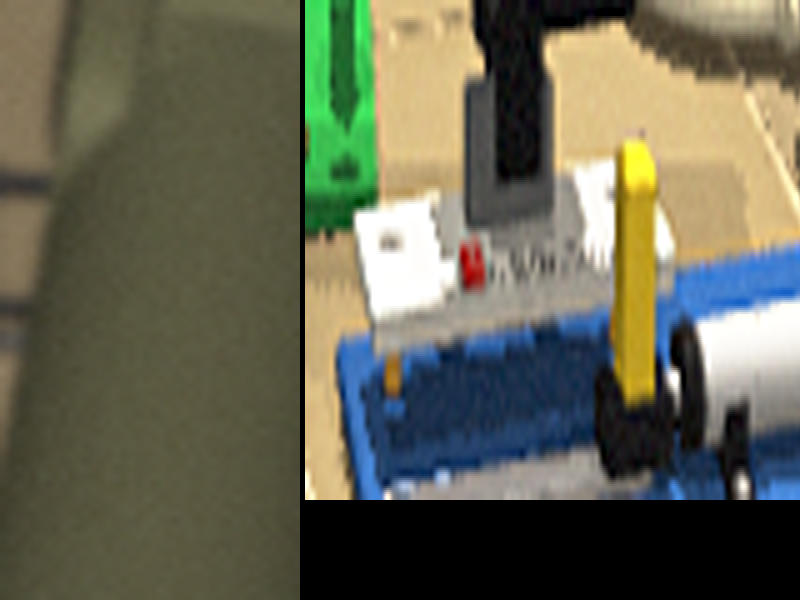

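The top view is blocked by the arm. The side view shows the bar level over the bed, small hole at (392,241) and small peg at crop (393,375). I'll check numerically.

```bash
cat > p2.py <<'E'
from h import *
S=lambda X,x,y:("side",np.array(X)/1e3,np.array([255+(x-305+.5)/5-.5,205+(y+.5)/10-.5]))
pts=[S([-75,28,12],356,212),S([-75,-28,0],376,356),S([-60,10,12],392,241),S([75,-28,0],674,292),S([-22,3,50],467,88),S([-75,-28,12],372,318)]
b=[.5066-.0006+.00035,-.0812-.01,np.radians(-1.99),.0509]
print("pred residuals");
for c,X,q in pts: print(X*1e3,(proj(c,place(b,X))-q).round(2))
r=lambda p:np.concatenate([(proj(c,place([p[0],p[1],b[2],b[3]],X))-q).ravel() for c,X,q in pts])
print(least_squares(r,b[:2],loss="soft_l1",f_scale=.5).x,b)
pt=[.55421,-.11788,np.radians(-1.8997)]
print("peg base",proj("side",place(pt,[-.110,.036,.02])),S([0,0,0],393,398)[2])
E
python3 p2.py
```

```text
pred residuals
[-75.  28.  12.] [[ 0.6  -0.22]]
[-75. -28.   0.] [[ 0.62 -0.32]]
[-60.  10.  12.] [[ 0.56 -0.66]]
[ 75. -28.   0.] [[ 0.68 -0.3 ]]
[-22.   3.  50.] [[0.96 0.39]]
[-75. -28.  12.] [[ 1.3  -0.96]]
[ 0.50405562 -0.09265891] [0.50635, -0.09119999999999999, np.float64(-0.034732052114687155), 0.0509]
peg base [[272.37100428 243.17967474]] [272.2  244.35]
```

Request:
step_arm([
  {"angular": [0, 0, 0], "slide": [0, 0, 0.02], "jaw": 0},
  {"angular": [0, 0, 0], "slide": [0, 0, 0.01], "jaw": 0},
  {"angular": [0, 0, 0], "slide": [0, 0, 0], "jaw": 0},
  {"angular": [0, 0, 0], "slide": [0, 0, 0], "jaw": 0},
  {"angular": [0, 0, 0], "slide": [0, 0, 0], "jaw": 0},
  {"angular": [0, 0, 0], "slide": [0, 0, 0], "jaw": 0},
])

```text
time_s: 10.78
tool_pos: [0.506, -0.0813, 0.0281]
tool_rot: [180.0, 0.0, 178.0]
force: [0.2, 0.6, -2.0]
grip_width: 0.0139
grasp_force: 40.0
```

```bash
python3 -c "
from h import *
go(.506,-.0802,.0129,178.1)"
```

```text
t 10.775 pos [ 0.506  -0.0813  0.0281] rot [1.7999e+02 3.0000e-02 1.7801e+02] F [ 0.2  0.6 -2. ] w 0.0139 g 40.0
turn [ 0.      0.0002 -0.0005] slide [0.     0.0021 0.0303]
```

Request:
step_arm([
  {"angular": [0, 0, 0], "slide": [0, 0.002, 0.008], "jaw": 0},
  {"angular": [0, 0, 0], "slide": [0, 0, 0.004], "jaw": 0},
  {"angular": [0, 0, 0], "slide": [0, 0, 0.004], "jaw": 0},
  {"angular": [0, 0, 0], "slide": [0, 0, 0.002], "jaw": 0},
  {"angular": [0, 0, 0], "slide": [0, 0, 0], "jaw": 0},
  {"angular": [0, 0, 0], "slide": [0, 0, 0], "jaw": 0},
])

```text
time_s: 11.52
tool_pos: [0.5062, -0.0799, 0.0189]
tool_rot: [180.0, 0.0, 178.0]
force: [1.4, 1.9, -2.9]
grip_width: 0.0135
grasp_force: 40.0
```

Request:
step_arm([
  {"angular": [0, 0, 0], "slide": [0, 0, 0.004], "jaw": 0},
  {"angular": [0, 0, 0], "slide": [0, 0, 0.003], "jaw": 0},
  {"angular": [0, 0, 0], "slide": [0, 0, 0.002], "jaw": 0},
  {"angular": [0, 0, 0], "slide": [0, 0, 0.001], "jaw": 0},
  {"angular": [0, 0, 0], "slide": [0, 0, 0], "jaw": 0},
  {"angular": [0, 0, 0], "slide": [0, 0, 0], "jaw": 0},
])

```text
time_s: 12.28
tool_pos: [0.5063, -0.0799, 0.014]
tool_rot: [180.0, 0.1, 178.0]
force: [2.7, 4.2, -0.4]
grip_width: 0.014
grasp_force: 40.0
```

Request:
step_arm([
  {"angular": [0, 0, 0], "slide": [-0.0005, 0.001, 0.001], "jaw": 0},
  {"angular": [0, 0, 0], "slide": [0, 0, 0.001], "jaw": 0},
  {"angular": [0, 0, 0], "slide": [0, 0, 0.001], "jaw": 0},
  {"angular": [0, 0, 0], "slide": [0, 0, 0], "jaw": 0},
  {"angular": [0, 0, 0], "slide": [0, 0, 0], "jaw": 0},
])

```text
time_s: 12.9
tool_pos: [0.5063, -0.0797, 0.0129]
tool_rot: [180.0, 0.0, 178.0]
force: [0.5, 4.0, 5.3]
grip_width: 0.0138
grasp_force: 40.0
```

It is down on the bed: reported z is 0.0129 as predicted, with an upward reaction. Release, then rise.

Request:
step_arm([
  {"angular": [0, 0, 0], "slide": [0, 0, 0], "jaw": 0.4},
  {"angular": [0, 0, 0], "slide": [0, 0, 0], "jaw": 0.4},
  {"angular": [0, 0, 0], "slide": [0, 0, 0], "jaw": 0.4},
  {"angular": [0, 0, 0], "slide": [0, 0, 0], "jaw": 0.4},
  {"angular": [0, 0, 0], "slide": [0, 0, 0], "jaw": 0.4},
  {"angular": [0, 0, 0], "slide": [0, 0, -0.05], "jaw": 0.4},
  {"angular": [0, 0, 0], "slide": [0, 0, -0.1], "jaw": 0.5},
  {"angular": [0, 0, 0], "slide": [0, 0, -0.05], "jaw": 0.6},
  {"angular": [0, 0, 0], "slide": [0, 0, 0], "jaw": 0.6},
  {"angular": [0, 0, 0], "slide": [0, 0, 0], "jaw": 0.6},
])

```text
time_s: 14.15
tool_pos: [0.5053, -0.0796, 0.1114]
tool_rot: [180.0, -0.1, 178.0]
force: [-1.0, -0.6, -1.3]
grip_width: 0.0519
grasp_force: 0.0
```

Run:
```python
from h import *
go(.548,-.1537,.11,178.1)
f=lambda c,k:cv2.resize(c,None,fx=k,fy=k,interpolation=cv2.INTER_CUBIC)
s=env.read_camera("side")[:,:,::-1]
cv2.imwrite("pics/m4.png",f(s[195:275,255:375],6))
```

```text
t 14.15 pos [ 0.5053 -0.0796  0.1114] rot [ 1.7999e+02 -8.0000e-02  1.7802e+02] F [-1.  -0.6 -1.3] w 0.0519 g 0.0
turn [ 0.     -0.0004 -0.0005] slide [-0.0902 -0.1453  0.0027]
```

View pics/m4.png

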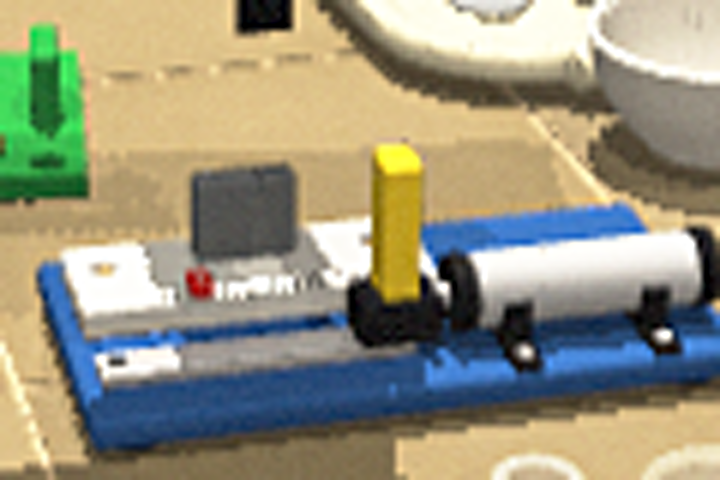

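Run:
```python
from h import *
pt=[.5545,-.1174,np.radians(-1.95)]
s=env.read_camera("side").astype(int)
m=(s[:,:,0]>90)&(s[:,:,1]<70)&(s[:,:,2]<70); m[:230]=0;m[252:]=0;m[:,:270]=0;m[:,:]&=(np.arange(560)<310)[None]
v,u=np.where(m);w=s[v,u,0]-s[v,u,1];print(len(u),np.average(u,weights=w),np.average(v,weights=w),u.min(),u.max(),v.min(),v.max())
for d in(50,55,60,65,70): print(d,proj("side",place(pt,np.array([[-5-d,2,35],[-5-d,-2,34],[-5-d,14,38]])/1e3)).round(1).tolist())
pb=[.50035,.28716,np.radians(-8.225)]
a=cv2.imread("pics/top0.png")[:,:,::-1].astype(int)
m=(a[:,:,0]-a[:,:,1]>40);m[:210]=0;m[240:]=0;m[:,:165]=0;m[:,195:]=0
v,u=np.where(m);w=a[v,u,0]-a[v,u,1];print(len(u),np.average(u,weights=w),np.average(v,weights=w))
for d in(55,60,65,70): print(d,proj("top",place(pb,np.array([[45-d,-20,18],[45-d,-28,12],[45-d,-22,17]])/1e3)).round(2).tolist())
```

```text
11 287.6995241332427 242.08769544527533 286 289 241 244
50 [[296.7, 241.6], [297.1, 242.7], [295.6, 238.3]]
55 [[294.8, 241.8], [295.1, 242.9], [293.7, 238.6]]
60 [[292.8, 242.0], [293.2, 243.1], [291.7, 238.8]]
65 [[290.8, 242.3], [291.2, 243.4], [289.7, 239.0]]
70 [[288.8, 242.5], [289.2, 243.6], [287.8, 239.2]]
16 181.85987903225808 226.30947580645162
55 [[182.31, 221.28], [185.39, 221.99], [183.05, 221.43]]
60 [[182.01, 222.91], [185.08, 223.62], [182.74, 223.06]]
65 [[181.7, 224.55], [184.78, 225.24], [182.44, 224.69]]
70 [[181.39, 226.18], [184.48, 226.87], [182.13, 226.33]]
```

Request:
step_arm([
  {"angular": [0, 0, 0], "slide": [-0.045, -0.073, 0], "jaw": 0.6},
  {"angular": [0, 0, 0], "slide": [-0.042, -0.073, 0], "jaw": 0.6},
  {"angular": [0, 0, 0], "slide": [0, 0, 0], "jaw": 0.6},
  {"angular": [0, 0, 0], "slide": [0, 0, 0], "jaw": 0.6},
  {"angular": [0, 0, 0], "slide": [0, 0, 0], "jaw": 0.6},
])

```text
time_s: 14.88
tool_pos: [0.5466, -0.1527, 0.1118]
tool_rot: [179.9, -0.1, 178.1]
force: [-0.3, 0.5, 0.8]
grip_width: 0.0521
grasp_force: 0.0
```

Run:
```python
from h import *
go(.5483,-.1532,.034,178.1)
s=env.read_camera("side")[:,:,::-1]
```

```text
t 14.875 pos [ 0.5466 -0.1527  0.1118] rot [ 1.7995e+02 -6.0000e-02  1.7811e+02] F [-0.3  0.5  0.8] w 0.0521 g 0.0
turn [ 0.0003 -0.0003  0.    ] slide [-0.0035 -0.0008  0.1556]
```

Rider: both views give a draw of about 70 mm. Descend and grasp the yellow grip.

Request:
step_arm([
  {"angular": [0, 0, 0], "slide": [-0.002, -0.001, 0.05], "jaw": 0.6},
  {"angular": [0, 0, 0], "slide": [0, 0, 0.05], "jaw": 0.6},
  {"angular": [0, 0, 0], "slide": [0, 0, 0.035], "jaw": 0.6},
  {"angular": [0, 0, 0], "slide": [0, 0, 0.02], "jaw": 0.6},
  {"angular": [0, 0, 0], "slide": [0, 0, 0], "jaw": 0.6},
])

```text
time_s: 15.55
tool_pos: [0.5478, -0.1545, 0.0345]
tool_rot: [180.0, -0.0, 178.0]
force: [0.3, -0.8, 0.4]
grip_width: 0.0524
grasp_force: 0.0
```

Request:
step_arm([
  {"angular": [0, 0, 0], "slide": [0, 0, 0], "jaw": 0},
  {"angular": [0, 0, 0], "slide": [0, 0, 0], "jaw": 0},
  {"angular": [0, 0, 0], "slide": [0, 0, 0], "jaw": 0},
  {"angular": [0, 0, 0], "slide": [0, 0, 0], "jaw": 0},
  {"angular": [0, 0, 0], "slide": [0, 0, 0], "jaw": 0},
  {"angular": [0, 0, 0], "slide": [0, 0, 0], "jaw": 0},
], newtons=50)

```text
time_s: 16.3
tool_pos: [0.5485, -0.1518, 0.0353]
tool_rot: [179.8, 0.0, 178.1]
force: [-0.6, 4.9, 3.5]
grip_width: 0.0214
grasp_force: 50.0
```

Run:
```python
from h import *
d=np.radians(-1.95);o=env.get_obs()["tool_pos"]
go(o[0]-.07*np.cos(d),o[1]-.07*np.sin(d),o[2])
```

```text
t 16.3 pos [ 0.5485 -0.1518  0.0353] rot [179.79   0.   178.09] F [-0.6  4.9  3.5] w 0.0214 g 50.0
turn [0. 0. 0.] slide [ 1.4e-01  1.0e-04 -0.0e+00]
```

Request:
step_arm([
  {"angular": [0, 0, 0], "slide": [0.01, 0.004, 0], "jaw": 0},
  {"angular": [0, 0, 0], "slide": [0.02, 0, 0], "jaw": 0},
  {"angular": [0, 0, 0], "slide": [0.02, 0, 0], "jaw": 0},
  {"angular": [0, 0, 0], "slide": [0.02, 0, 0], "jaw": 0},
  {"angular": [0, 0, 0], "slide": [0.02, 0, 0], "jaw": 0},
  {"angular": [0, 0, 0], "slide": [0.02, 0, 0], "jaw": 0},
  {"angular": [0, 0, 0], "slide": [0.02, 0, 0], "jaw": 0},
  {"angular": [0, 0, 0], "slide": [0.008, 0, 0], "jaw": 0},
  {"angular": [0, 0, 0], "slide": [0, 0, 0], "jaw": 0},
  {"angular": [0, 0, 0], "slide": [0, 0, 0], "jaw": 0},
])

```text
time_s: 17.55
tool_pos: [0.4823, -0.1496, 0.0353]
tool_rot: [180.0, 0.4, 178.0]
force: [9.7, 2.4, -6.3]
grip_width: 0.0216
grasp_force: 50.0
```

Request:
step_arm([
  {"angular": [0, 0, 0], "slide": [0, 0, 0], "jaw": 0},
  {"angular": [0, 0, 0], "slide": [0, 0, 0], "jaw": 0},
  {"angular": [0, 0, 0], "slide": [0, 0, 0], "jaw": 0},
])

```text
time_s: 17.92
tool_pos: [0.4824, -0.1495, 0.0353]
tool_rot: [180.0, 0.4, 178.0]
force: [9.5, 1.8, -7.0]
grip_width: 0.0217
grasp_force: 50.0
```

Run:
```python
from h import *
go(.4787,-.1495,.0353)
f=lambda c,k:cv2.resize(c,None,fx=k,fy=k,interpolation=cv2.INTER_CUBIC)
s=env.read_camera("side")[:,:,::-1];a=env.read_camera("top")[:,:,::-1]
c=np.zeros((600,800,3),np.uint8);c[:600,:540]=f(s[205:265,262:316],10);c[:600,550:800]=f(a[170:250,290:340],5)[:600].repeat(2,0)[100:700] if 0 else cv2.resize(a[170:266,290:330],(250,600),interpolation=cv2.INTER_CUBIC)
cv2.imwrite("pics/m5.png",c)
```

```text
t 17.925 pos [ 0.4824 -0.1495  0.0353] rot [179.99   0.4  178.05] F [ 9.5  1.8 -7. ] w 0.0217 g 50.0
turn [0. 0. 0.] slide [ 0.0074 -0.0002 -0.0001]
```

View pics/m5.png

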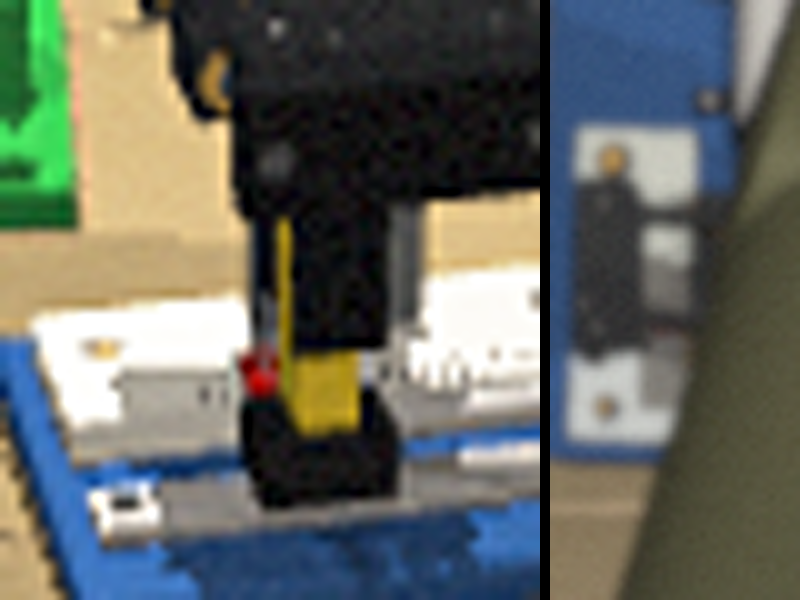

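Run:
```python
from h import *
pt=[.5545,-.1174,np.radians(-1.95)]
a=cv2.imread("pics/side0.png")[:,:,::-1].astype(int)
b=env.read_camera("side").astype(int)
for nm,im,v0 in(("home",a,238),("now",b,None)):
    m=(im[:,:,0]>90)&(im[:,:,2]<70)&(im[:,:,0]-im[:,:,1]<60)&(im[:,:,1]>80)
    m[:215]=0;m[260:]=0;m[:,:270]=0;m[:,345:]=0
    for v in range(228,252):
        u=np.where(m[v])[0]
        if len(u): print(nm,v,u.min(),u.max())
for d in(0,60,64,66,68,70):
    X=np.array([[-13-d,-47,46],[3-d,-47,46],[-13-d,-47,58],[3-d,-47,58]])/1e3
    print(d,proj("side",place(pt,X)).round(1).tolist())
```

```text
home 228 317 324
home 229 317 324
home 230 317 324
home 231 317 324
home 232 317 324
home 233 317 324
home 234 317 324
home 235 317 324
home 236 316 324
home 237 316 324
home 238 316 324
home 239 317 324
home 240 317 324
home 241 271 324
home 242 271 324
home 243 271 324
home 244 319 324
now 228 290 290
now 229 290 290
now 230 290 290
now 231 290 290
now 232 290 290
now 233 290 290
now 234 290 290
now 235 290 320
now 236 290 290
now 237 290 290
now 238 290 290
now 239 290 290
now 240 290 297
now 241 290 297
now 242 290 297
now 243 290 297
now 244 290 297
now 245 291 297
now 246 291 297
now 247 292 297
0 [[318.7, 245.0], [325.2, 244.3], [318.8, 240.5], [325.3, 239.8]]
60 [[294.1, 247.8], [300.7, 247.0], [294.1, 243.3], [300.7, 242.5]]
64 [[292.5, 248.0], [299.1, 247.2], [292.4, 243.4], [299.1, 242.7]]
66 [[291.6, 248.1], [298.2, 247.3], [291.6, 243.5], [298.3, 242.8]]
68 [[290.8, 248.2], [297.4, 247.4], [290.8, 243.6], [297.4, 242.9]]
70 [[290.0, 248.2], [296.6, 247.5], [289.9, 243.7], [296.6, 243.0]]
```

The draw is 66 mm by pixels, spring force and TCP travel. Another 3.5 mm to go.

Request:
step_arm([
  {"angular": [0, 0, 0], "slide": [0.004, 0, 0], "jaw": 0},
  {"angular": [0, 0, 0], "slide": [0.0033, 0, 0], "jaw": 0},
  {"angular": [0, 0, 0], "slide": [0, 0, 0], "jaw": 0},
  {"angular": [0, 0, 0], "slide": [0, 0, 0], "jaw": 0},
  {"angular": [0, 0, 0], "slide": [0, 0, 0], "jaw": 0},
  {"angular": [0, 0, 0], "slide": [0, 0, 0], "jaw": 0},
  {"angular": [0, 0, 0], "slide": [0, 0, 0], "jaw": 0},
  {"angular": [0, 0, 0], "slide": [0, 0, 0], "jaw": 0},
])

```text
time_s: 19.08
tool_pos: [0.4789, -0.1494, 0.0353]
tool_rot: [180.0, 0.4, 178.0]
force: [9.6, 1.7, -7.4]
grip_width: 0.0217
grasp_force: 50.0
```

Run:
```python
from h import *
f=lambda c,k:cv2.resize(c,None,fx=k,fy=k,interpolation=cv2.INTER_CUBIC)
s=env.read_camera("side")[:,:,::-1]
cv2.imwrite("pics/m6.png",f(s[225:262,265:316],14)[:, :714])
o=env.get_obs();print(o["tool_pos"],o["force"],o["grasp_force"],o["time_s"])
```

```text
[ 0.4789018  -0.14943918  0.03530473] [ 9.21944945  2.11653533 -8.59116465] 49.99541977420449 19.125
```

View pics/m6.png

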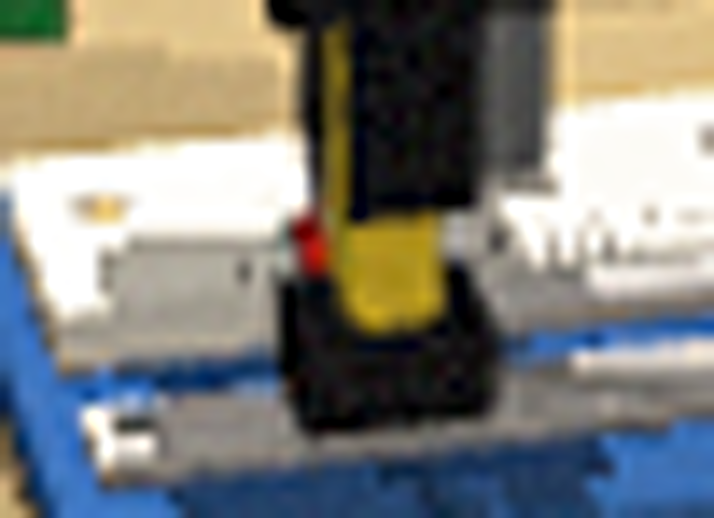

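```bash
python3 -c "
from cell import env
print(env.sign_off())"
```

```text
the job is handed in; nothing more can be done
None
```

I seated the scale bar on its pegs and let go of it, then drew the slide out about 69.6 mm to the rider, which I measured at about 70 mm. I handed the job in still holding the grip; no verdict came back.

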